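Re-rack the impact sockets from the carry bar to the clip rail

TASK

Four impact sockets with coloured sleeves have come back from a job in a mixed row on the plain steel carry bar. Move them over to the aluminium rail, whose clips are already set in the order the bolts will be tightened on the next job: set each socket upright and fully down over the stud of the clip of its own colour and size, and do not let any socket fall over.

Things in the scene. Friction and masses are not known exactly. Their poses are not given: they have to be found in the camera images.
- blue_socket: Loose dark steel impact socket with a blue plastic sleeve, 36 mm outside diameter, 52 mm tall, upright on a stud of the carry bar at the start. Origin: centre of its underside; z up its axis. Hexagon mouth on top; a round drive hole from below, 20 mm wide and over 22 mm deep, goes over a stud. Grip it from above across the sleeve.
- yellow_socket: Loose dark steel impact socket with a yellow plastic sleeve, 42 mm outside diameter, 56 mm tall, upright on a stud of the carry bar at the start. Origin: centre of its underside; z up its axis. Hexagon mouth on top; a round drive hole from below, 20 mm wide and over 22 mm deep, goes over a stud. Grip it from above across the sleeve.
- red_socket: Loose dark steel impact socket with a red plastic sleeve, 49 mm outside diameter, 60 mm tall, upright on a stud of the carry bar at the start. Origin: centre of its underside; z up its axis. Hexagon mouth on top; a round drive hole from below, 20 mm wide and over 22 mm deep, goes over a stud. Grip it from above across the sleeve.
- green_socket: Loose dark steel impact socket with a green plastic sleeve, 56 mm outside diameter, 64 mm tall, upright on a stud of the carry bar at the start. Origin: centre of its underside; z up its axis. Hexagon mouth on top; a round drive hole from below, 20 mm wide and over 22 mm deep, goes over a stud. Grip it from above across the sleeve.
- blue_clip: Fixed clip on the rail: round blue seat 36 mm wide (as the blue socket), its top 24 mm above the bench, small blue tab on its -x side. Origin: on the bench under the seat's centre; z up, y along the rail. On its centre a black stud, 11 mm thick, 22 mm tall (tip 46 mm above the bench), tapering to 5 mm at the tip.
- yellow_clip: Fixed clip on the rail: round yellow seat 42 mm wide (as the yellow socket), its top 24 mm above the bench, small yellow tab on its -x side. Origin: on the bench under the seat's centre; z up, y along the rail. On its centre a black stud, 11 mm thick, 22 mm tall (tip 46 mm above the bench), tapering to 5 mm at the tip.
- red_clip: Fixed clip on the rail: round red seat 49 mm wide (as the red socket), its top 24 mm above the bench, small red tab on its -x side. Origin: on the bench under the seat's centre; z up, y along the rail. On its centre a black stud, 11 mm thick, 22 mm tall (tip 46 mm above the bench), tapering to 5 mm at the tip.
- green_clip: Fixed clip on the rail: round green seat 56 mm wide (as the green socket), its top 24 mm above the bench, small green tab on its -x side. Origin: on the bench under the seat's centre; z up, y along the rail. On its centre a black stud, 11 mm thick, 22 mm tall (tip 46 mm above the bench), tapering to 5 mm at the tip.
- carry_bar: Fixed plain steel bar, 42 x 372 mm, with four dark studs 84 mm apart and a low rod handle at each end; the sockets stand on it in any order. Its top is 24 mm above the bench; studs as those of the clips. Origin: on the bench under its middle; y along the bar, roughly world y. Bar or rail may be the nearer one.
- socket_rail: Fixed aluminium rail, 34 x 390 mm, with black end stops; the four clips stand on it 84 mm apart, in any order. Origin: on the bench under its middle; y along the rail, roughly world y, about parallel to the bar, 120 to 180 mm from it in x.
Not all that is in view belongs to the job. What is shaped like the green_socket but orange is not meant.

How it is judged:
At the end, for the whole second after the job is handed in: Each of the four sockets stands upright (within 0.12 rad) on the clip of its own colour, its axis within 10 mm of the stud's, its underside down on the seat (20 to 28 mm above the bench), released and at rest (horizontal distance between blue_socket and blue_clip below 0.01 m and z of blue_socket in the frame of blue_clip between 0.02 and 0.028 m and angle between each of blue_socket, yellow_socket, red_socket, green_socket's own z axis and vertical below 0.12 rad and linear speed of each of blue_socket, yellow_socket, red_socket, green_socket below 0.03 m/s and horizontal distance between yellow_socket and yellow_clip below 0.01 m and z of yellow_socket in the frame of yellow_clip between 0.02 and 0.028 m and horizontal distance between red_socket and red_clip below 0.01 m and z of red_socket in the frame of red_clip between 0.02 and 0.028 m and horizontal distance between green_socket and green_clip below 0.01 m and z of green_socket in the frame of green_clip between 0.02 and 0.028 m); the robot touches nothing.
It fails at once if a socket is knocked or dropped onto its side (angle between any of blue_socket, yellow_socket, red_socket, green_socket's own z axis and vertical above 1 rad).
It also fails if it takes over 96 s, if anything falls off the work surface, if the arm or the gripper's body presses on something with over 40 N, if the wrist force passes 120 N, or if a joint passes its speed limit or range.

ROBOT

A 6-joint arm with a two-finger parallel gripper is mounted at the origin on a cart in front of the work surface, level with it; the furniture and walls round the work are solid. World frame = base frame: x ahead of the robot, y to its left, z up, the work surface at z = 0. Lengths are in m, angles in rad, forces in N, time in s.
With the tool pointing down it reaches from about 0.275 to 0.85 m from the base axis. Payload 19 kg.
Tool frame: the origin (TCP) lies on the centre line of the jaws, within the pads' length; the fingertips stand 14 mm ahead of it and the grasp point (between the pads) lies 5 mm behind it (robot.tip_extent is the z of the fingertips in the tool frame, in m); z points along the fingers, y is the line along which they close (so a half turn about z gives the same grasp; the last joint's range is limited). The gripper opens to 85 mm and grips with 20 to 120 N. Pads are 22 mm wide; open, the fingers measure 114 mm over their backs; the gripper's body (76 mm by 85 mm) begins 54 mm behind the grasp point. The pads swing forward as they close: fully open they stand 13 mm farther back than shut.
Start: joints at [1.176, 0.15, 1.437, -0, 1.554, -0.134], TCP at [0.148, 0.556, 0.245] pointing down, gripper open.
Joint ranges: [-2.8, 2.8], [-0.68, 2.1], [0.12, 2.68], [-1.39, 4.53], [0.16, 2.79], [-2.81, 2.81]. Speed limits (rad/s): [1.89, 1.89, 2.22, 3.01, 3.01, 3.01].

INTERFACE

Orientations are given as a rotation vector (axis times angle).
In Python, from station import telemetry, vision, ticket, robot gives the robot as it stands.
- The arm moves only by the shell command python3 -m handwheel 'ROWS' [FORCE]. ROWS is JSON, a list of rows, each a list of 5 numbers: the finger opening in mm, from 0 to 85.4, then the shift along the tool's x, y, z each as a share of 100 mm, from -1 to 1, then the turn about the tool's z as a share of pi rad, from -1 to 1. A call has 1 to 5 rows; each row shifts and turns the commanded pose from where the row before left it, along the tool's axes as they then stand; what a row does not reach is not made up. A row lasts 1/8 s, in which the tool goes at most 62.5 mm and 10.7 degrees, less where a joint would pass 70% of its speed; a pose out of reach is approached as far as the arm can. A call with a number of a shift or a turn outside -1 to 1 is refused whole. A call with a gripper value outside its range is refused whole. The fingers move at their own pace and stop on an object; FORCE is the grip in N (left out, the last holds). Time passes only in rows, so rows that do not move let the fingers close. It gives the time, the measured TCP pose, the force, the opening and the grip force at its end, in the units of the state.
- telemetry.observe(): the state, without advancing time (a new reading comes with each control period).
- vision.snapshot(name): name is "scene" or "top"; returns a dict with "pixels" (384x512x3 uint8, blue, green, red), "z_map" (384x512 float32, m along the optical axis (not along the pixel's ray), 0 where there is no reading), "fx", "fy", "cx", "cy" (pixels), "k1" (the pictures are not rectified: a ray, as slopes to the right and down, at radius r is drawn at 1 + k1 r^2 times it, then the intrinsics apply), "eye" and "rotation" of the camera in the world. Camera axes: x right, y down, z forward; pixel columns grow to the right and rows downward; lengths in m; the calibration is good to about 2 mm. A picture is of the moment at which its call begins.
- ticket.hand_in(): hands the job in; it is judged then, once.
The state is a dict: "time": time; "qpos": joint angles; "joint_velocities": joint speeds; "joint_torque": joint torques, N m; "tcp_pos": TCP position; "ee_rot": TCP orientation; "ft_force": force on the tool from outside, world axes, zero at the start; "torque": the same for the moment, N m; "gripper_width": finger opening in m; "gripper_force": force on a finger pad.
Only numpy, scipy, OpenCV 4.12 (cv2) and the standard library are available. Lean on these libraries where they do the work, as an engineer would, in place of code of your own. Each camera call takes 0.05 s, during which the arm holds its last target. There are 200 camera calls.

## Working session

There is one attempt and no reset: what is moved stays moved. The work goes in short steps, Python scripts to look and compute and a shell command to move; the robot and the scene stay as the last step left them, time stands still between calls to the robot, and variables do not carry over. Pictures are saved under pics/ and viewed, at most 14 in all, crops included, and the job is handed in when it is done.

```bash
ls; mkdir -p pics
python3 - <<'E'
from station import telemetry, vision, robot
import cv2,numpy as np
s=telemetry.observe(); print({k:np.round(v,3) for k,v in s.items()})
for n in("scene","top"):
    d=vision.snapshot(n); cv2.imwrite(f"pics/{n}0.png",d["pixels"]); np.savez(f"{n}0.npz",**d)
    print(n,{k:np.round(d[k],4) for k in d if k not in("pixels","z_map")},(d["z_map"]>0).mean())
E
```

```text
pics
{'time': np.float64(0.0), 'qpos': array([ 1.176,  0.151,  1.438,  0.   ,  1.554, -0.134]), 'joint_velocities': array([ 0.001,  0.   , -0.001, -0.   ,  0.002, -0.001]), 'joint_torque': array([-3.0000e-03, -7.1305e+01, -5.7089e+01, -0.0000e+00,  9.0000e-03,
        0.0000e+00]), 'tcp_pos': array([0.148, 0.555, 0.245]), 'ee_rot': array([-4.090e-01, -3.115e+00,  2.000e-03]), 'ft_force': array([ 0.268,  1.471, -0.372]), 'torque': array([-0.038, -0.011,  0.029]), 'gripper_force': np.float64(0.0), 'gripper_width': np.float64(0.085)}
scene {'fx': np.float64(414.0935), 'fy': np.float64(414.0935), 'cx': np.float64(261.2483), 'cy': np.float64(188.0706), 'k1': np.float64(-0.0941), 'eye': array([ 0.3068, -0.7164,  0.5874]), 'rotation': array([-2.1808,  0.6005, -0.284 ])} 0.99591064453125
top {'fx': np.float64(363.7671), 'fy': np.float64(363.7671), 'cx': np.float64(264.8585), 'cy': np.float64(193.1996), 'k1': np.float64(-0.0965), 'eye': array([ 0.519 , -0.1428,  1.0119]), 'rotation': array([-2.1269,  2.161 , -0.1116])} 0.996002197265625
```

View pics/top0.png

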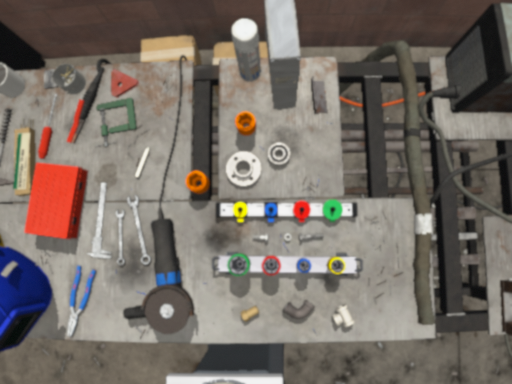

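View pics/scene0.png

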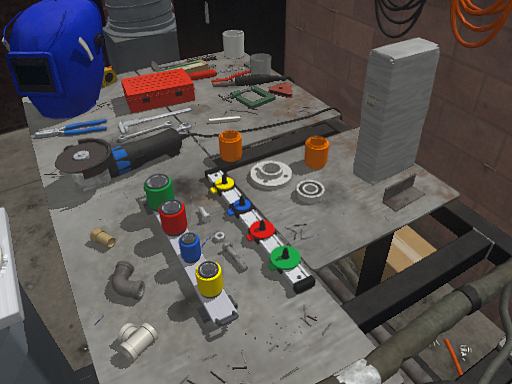

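The top view has +x up and +y to the left. The carry bar is near (row 265) with green, red, blue and yellow at columns 239, 271, 304 and 337. The rail is farther away (row 210) with yellow, blue, red and green clips at columns 240, 271, 301 and 332. Two orange decoys sit at (197,181) and (245,122). The scene view agrees, and all four sockets are upright.

```bash
cat > h.py <<'E'
from station import telemetry, vision, robot
import cv2,numpy as np
from scipy.spatial.transform import Rotation as R
HSV={'blue':((105,120,50),(125,255,255)),'yellow':((24,120,80),(34,255,255)),'red':((172,120,60),(5,255,255)),'green':((50,100,40),(85,255,255))}
H={'blue':.052,'yellow':.056,'red':.060,'green':.064}; D={'blue':.036,'yellow':.042,'red':.049,'green':.056}
def mask(bgr,c):
    h=cv2.cvtColor(bgr,cv2.COLOR_BGR2HSV); lo,hi=HSV[c]
    if lo[0]>hi[0]: return cv2.inRange(h,lo,(180,)+hi[1:])|cv2.inRange(h,(0,)+lo[1:],hi)
    return cv2.inRange(h,lo,hi)
def rays(d,uv):
    uv=np.asarray(uv,float).reshape(-1,1,2); K=np.array([[d['fx'],0,d['cx']],[0,d['fy'],d['cy']],[0,0,1]],float)
    n=cv2.undistortPoints(uv,K,np.array([float(d['k1']),0,0,0])).reshape(-1,2)
    return np.c_[n,np.ones(len(n))]@R.from_rotvec(d['rotation']).as_matrix().T
def onplane(d,uv,z):
    r=rays(d,uv); return d['eye']+r*((z-d['eye'][2])/r[:,2])[:,None]
def cloud(d):
    v,u=np.mgrid[:384,:512]; r=rays(d,np.c_[u.ravel(),v.ravel()])
    return (d['eye']+r*d['z_map'].reshape(-1,1)).reshape(384,512,3)
def circ(p):  # algebraic circle fit
    A=np.c_[2*p,np.ones(len(p))]; s=np.linalg.lstsq(A,(p**2).sum(1),rcond=None)[0]; return s[:2],np.sqrt(s[2]+s[:2]@s[:2])
def hull_circle(p):
    (x,y),r=cv2.minEnclosingCircle((p*1000).astype(np.float32)); return np.array([x,y])/1000,r/1000
def go(x,y,z,turn=None):
    s=telemetry.observe(); M=R.from_rotvec(s['ee_rot']).as_matrix()
    d=M.T@(np.array([x,y,z])-s['tcp_pos']); print('shift/100mm',np.round(d*10,3),'tcp',np.round(s['tcp_pos'],4),'toolY',np.round(M[:,1],3),'z',np.round(M[:,2],3),'f',np.round(s['ft_force'],1),'w',round(float(s['gripper_width']),4),'t',s['time'])
E
python3 - <<'E'
from h import *
for n in('top','scene'):
  d=dict(np.load(n+'0.npz')); P=cloud(d)
  for c in HSV:
    m=mask(d['pixels'],c)
    k,l,st,ce=cv2.connectedComponentsWithStats(m)
    for i in range(1,k):
      if st[i,4]<15: continue
      q=P[l==i]; mz=np.median(q,0)
      if not(.25<mz[0]<.8 and -.45<mz[1]<.1): continue
      zt=.024 if mz[2]<.04 else .024+H[c]
      blob=(l==i).astype(np.uint8)
      w=onplane(d,np.argwhere(blob)[:,::-1],zt)[:,:2]
      sel=abs(q[:,2]-zt)<.006
      ys,xs=np.where(l==i)
      cc,rr=hull_circle(q[sel][:,:2]) if sel.sum()>5 else (0,0)
      print(n,c,ce[i].round(1),st[i,4],'zq',np.percentile(q[:,2],[5,50,95]).round(3),'rect/plane mid',((w.max(0)+w.min(0))/2).round(4),'ext',np.ptp(w,0).round(4),'top pts',sel.sum(),np.round(cc,4),np.round(rr,4))
M=R.from_rotvec(telemetry.observe()['ee_rot']).as_matrix(); print(M.round(3))
E
python3 -c "
import cv2;i=cv2.imread('pics/top0.png')[195:285,205:370];cv2.imwrite('pics/c.png',cv2.resize(i,None,fx=4.8,fy=4.8,interpolation=0))"
```

```text
top blue [270.6 211.1] 184 zq [0.015 0.024 0.034] rect/plane mid [ 0.5932 -0.1348] ext [0.052  0.0303] top pts 146 [ 0.5956 -0.137 ] 0.0256
top blue [302.7 264.5] 58 zq [0.069 0.072 0.078] rect/plane mid [ 0.4531 -0.2154] ext [0.0329 0.0306] top pts 48 [ 0.4531 -0.2162] 0.0171
top yellow [239.7 210.9] 238 zq [0.001 0.024 0.03 ] rect/plane mid [ 0.5972 -0.0501] ext [0.0576 0.0357] top pts 182 [ 0.6014 -0.0493] 0.0255
top yellow [334.9 264.8] 126 zq [0.005 0.075 0.081] rect/plane mid [ 0.4519 -0.2984] ext [0.0429 0.0408] top pts 77 [ 0.4525 -0.3013] 0.0206
top red [301.2 210.3] 278 zq [0.012 0.024 0.027] rect/plane mid [ 0.5959 -0.2177] ext [0.06   0.0438] top pts 232 [ 0.6005 -0.2193] 0.0255
top red [270.8 264.3] 92 zq [0.001 0.08  0.085] rect/plane mid [ 0.455 -0.133] ext [0.0475 0.0429] top pts 67 [ 0.4545 -0.1329] 0.0234
top green [332.1 209.8] 327 zq [0.019 0.024 0.028] rect/plane mid [ 0.5958 -0.3021] ext [0.0575 0.0497] top pts 298 [ 0.5967 -0.3008] 0.0293
top green [242.5 260.5] 82 zq [0.047 0.083 0.089] rect/plane mid [ 0.4598 -0.0552] ext [0.05   0.0429] top pts 55 [ 0.4597 -
[... 761 characters left out ...]
-0.3221] ext [0.0492 0.0658] top pts 96 [ 0.4519 -0.3023] 0.0207
scene red [173.7 221.4] 547 zq [0.035 0.06  0.08 ] rect/plane mid [ 0.4485 -0.1669] ext [0.0566 0.0844] top pts 66 [ 0.4544 -0.1362] 0.023
scene red [260.3 230.4] 377 zq [0.013 0.023 0.025] rect/plane mid [ 0.5939 -0.2199] ext [0.062 0.049] top pts 311 [ 0.6011 -0.2199] 0.0248
scene green [158.9 194.7] 506 zq [0.037 0.067 0.083] rect/plane mid [ 0.4512 -0.0894] ext [0.0645 0.0955] top pts 52 [ 0.4576 -0.0534] 0.0267
scene green [283.8 258.3] 577 zq [0.016 0.024 0.026] rect/plane mid [ 0.5945 -0.3041] ext [0.0662 0.0561] top pts 510 [ 0.6001 -0.3033] 0.0282
[[-0.966  0.258 -0.   ]
 [ 0.258  0.966 -0.001]
 [ 0.    -0.001 -1.   ]]
```

View pics/c.png

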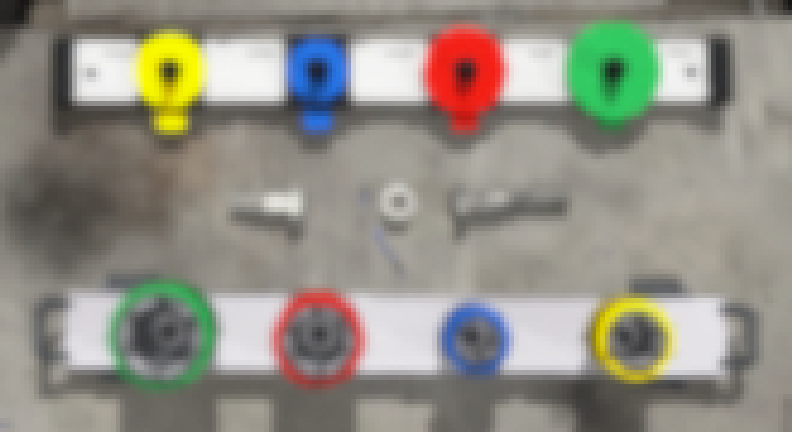

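The crop shows the clips at row 72 (columns 170, 318, 465, 613) and the sockets at row 337 (columns 162, 318, 476, 632). The two cameras agree to about 3 mm, and the 84 mm spacing and the heights check out. I'll turn the jaws so they close across the bar, then go to the green socket.

```bash
python3 -m handwheel '[[85,0,0,0,0.0525],[85,0,0,0,0.0525],[85,0,0,0,0.0525],[85,0,0,0,0.0525],[85,0,0,0,0.0525]]' 60
python3 -m handwheel '[[85,0,0,0,0.0525],[85,0,0,0,0.0525],[85,0,0,0,0.0525],[85,0,0,0,0],[85,0,0,0,0]]'
python3 -c "
from h import *
go(.4585,-.0525,.16)"
```

```text
time: 0.72
tcp_pos: [0.1482, 0.5554, 0.2449]
ee_rot: [1.63, 2.686, -0.001]
ft_force: [-0.7, -1.0, 0.1]
gripper_width: 0.085
gripper_force: 0.0
time: 1.35
tcp_pos: [0.1482, 0.5555, 0.2451]
ee_rot: [2.227, 2.215, -0.001]
ft_force: [0.3, 0.3, -0.2]
gripper_width: 0.085
gripper_force: 0.0
shift/100mm [-6.062  3.136  0.853] tcp [0.1482 0.5555 0.2451] toolY [ 1.    -0.006 -0.   ] z [-0. -0. -1.] f [ 0.3  0.3 -0.2] w 0.085 t 1.35
```

```bash
python3 -m handwheel '[[85,-0.42,0.22,0,0],[85,-0.42,0.22,0,0],[85,-0.42,0.22,0,0],[85,-0.42,0.22,0,0],[85,-0.42,0.22,0,0]]'
python3 -m handwheel '[[85,-0.42,0.22,0,0],[85,-0.42,0.22,0,0],[85,-0.42,0.22,0,0],[85,-0.42,0.22,0,0],[85,-0.42,0.22,0,0]]'
python3 -m handwheel '[[85,-0.42,0.22,0,0],[85,-0.42,0.22,0,0],[85,-0.42,0.22,0,0],[85,-0.42,0.22,0,0],[85,0,0,0,0]]'
python3 -c "
from h import *
go(.4585,-.0525,.16)"
```

```text
time: 1.98
tcp_pos: [0.2566, 0.3431, 0.2453]
ee_rot: [2.228, 2.215, 0.0]
ft_force: [1.3, -0.2, 1.1]
gripper_width: 0.0848
gripper_force: 0.0
time: 2.6
tcp_pos: [0.3647, 0.132, 0.2455]
ee_rot: [2.228, 2.214, 0.001]
ft_force: [1.1, 0.0, -0.3]
gripper_width: 0.0853
gripper_force: 0.0
time: 3.22
tcp_pos: [0.4514, -0.0377, 0.2448]
ee_rot: [-2.232, -2.21, 0.001]
ft_force: [-0.2, 0.4, 0.1]
gripper_width: 0.0851
gripper_force: 0.0
shift/100mm [-0.147  0.073  0.848] tcp [ 0.4514 -0.0377  0.2448] toolY [ 1.    -0.01  -0.001] z [-0.001 -0.    -1.   ] f [-0.2  0.4  0.1] w 0.0851 t 3.225
```

```bash
python3 -m handwheel '[[85,-0.15,0.07,0,0],[85,0,0,0.5,0],[85,0,0,0.5,0],[85,0,0,0.45,0],[85,0,0,0.39,0]]'
python3 -m handwheel '[[50,0,0,0,0],[50,0,0,0,0],[50,0,0,0,0],[50,0,0,0,0],[50,0,0,0,0]]' 60
python3 -c "
from h import *
go(.4585,-.0525,.061)"
```

```text
time: 3.85
tcp_pos: [0.4573, -0.0501, 0.0599]
ee_rot: [2.229, 2.214, -0.0]
ft_force: [0.8, -0.8, 0.2]
gripper_width: 0.0851
gripper_force: 0.0
time: 4.47
tcp_pos: [0.4583, -0.0506, 0.0628]
ee_rot: [2.23, 2.21, 0.002]
ft_force: [-1.7, 0.3, 9.0]
gripper_width: 0.0555
gripper_force: 65.2
shift/100mm [-0.019  0.002  0.018] tcp [ 0.4583 -0.0506  0.0628] toolY [ 1.    -0.009  0.002] z [ 0.002 -0.001 -1.   ] f [-1.7  0.3  9. ] w 0.0555 t 4.475
```

```bash
python3 -m handwheel '[[50,0,0,-0.2,0],[50,0,0,-0.4,0],[50,0,0,-0.4,0],[50,0,0,0,0],[50,0,0,0,0]]'
python3 - <<'E'
from h import *
go(.600,-.303,.162)
d=vision.snapshot('scene'); cv2.imwrite('pics/g1.png',cv2.resize(d['pixels'][100:340,80:340],None,fx=2,fy=2))
E
```

```text
time: 5.1
tcp_pos: [0.4572, -0.0503, 0.1607]
ee_rot: [-2.232, -2.211, 0.001]
ft_force: [-0.7, 0.9, -5.0]
gripper_width: 0.0553
gripper_force: 65.4
shift/100mm [-2.513  1.452 -0.014] tcp [ 0.4572 -0.0503  0.1607] toolY [ 1.    -0.009 -0.001] z [-0.001  0.    -1.   ] f [-0.7  0.9 -5. ] w 0.0553 t 5.1
```

View pics/g1.png

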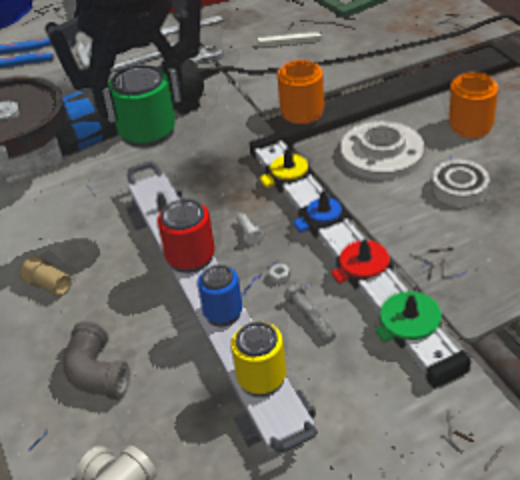

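The green socket is held upright at (142,105) in the crop, and its bare stud shows at (162,205). Next I'll carry it to the green clip.

```bash
python3 -m handwheel '[[50,-0.42,0.242,0,0],[50,-0.42,0.242,0,0],[50,-0.42,0.242,0,0],[50,-0.42,0.242,0,0],[50,-0.42,0.242,0,0]]'
python3 -m handwheel '[[50,-0.42,0.242,0,0],[50,0,0,0,0],[50,0,0,0,0]]'
cat >> h.py <<'E'
def held(c,x,y):
    """compare the held socket's axis (both cameras) with the clip at x,y"""
    for n in('scene','top'):
        d=vision.snapshot(n); P=cloud(d); m=mask(d['pixels'],c)>0
        q=P[m&(abs(P[...,0]-x)<.06)&(abs(P[...,1]-y)<.06)&(P[...,2]>.04)]
        if len(q)<30: print(n,len(q)); continue
        lo,hi=np.percentile(q[:,2],[2,98]); s=q[(q[:,2]>lo+.005)&(q[:,2]<hi-.005)][:,:2]
        from scipy.optimize import least_squares
        f=least_squares(lambda v:np.hypot(*(s-v).T)-D[c]/2,q[:,:2].mean(0)+.015*np.sign(q[:,:2].mean(0)-d['eye'][:2]),loss='soft_l1',f_scale=.001).x
        print(n,len(s),'z',lo.round(3),hi.round(3),'axis',f.round(4),'to go',(np.array([x,y])-f).round(4))
E
python3 - <<'E'
from h import *
go(.600,-.303,.162); held('green',.600,-.303)
E
```

```text
time: 5.78
tcp_pos: [0.5767, -0.2628, 0.1595]
ee_rot: [-2.23, -2.209, 0.001]
ft_force: [0.8, -0.5, -3.8]
gripper_width: 0.0554
gripper_force: 65.5
time: 6.15
tcp_pos: [0.5998, -0.3033, 0.1596]
ee_rot: [-2.23, -2.209, 0.001]
ft_force: [0.1, 1.0, -5.8]
gripper_width: 0.0553
gripper_force: 66.0
shift/100mm [ 0.003  0.002 -0.024] tcp [ 0.5998 -0.3033  0.1596] toolY [ 1.    -0.01  -0.002] z [-0.002  0.002 -1.   ] f [ 0.1  1.  -5.8] w 0.0553 t 6.15
scene 545 z 0.131 0.18 axis [ 0.6002 -0.3033] to go [-0.0002  0.0003]
top 68 z 0.133 0.218 axis [ 0.5974 -0.3057] to go [0.0026 0.0027]
```

```bash
python3 -m handwheel '[[50,0,0,0.35,0],[50,0,0,0.2,0],[50,0,0,0.2,0],[50,0,0,0.1,0],[50,0,0,0,0]]'
python3 -m handwheel '[[50,0,0,0.05,0],[50,0,0,0.04,0],[50,0,0,0.0,0]]'
```

```text
time: 6.88
tcp_pos: [0.6002, -0.3037, 0.0759]
ee_rot: [-2.231, -2.21, 0.0]
ft_force: [-0.2, -0.4, -4.0]
gripper_width: 0.0551
gripper_force: 66.0
time: 7.25
tcp_pos: [0.6003, -0.3038, 0.0672]
ee_rot: [-2.232, -2.211, 0.0]
ft_force: [-0.0, 0.1, -4.9]
gripper_width: 0.0553
gripper_force: 66.0
```

```bash
python3 -m handwheel '[[50,0,0,0.02,0],[50,0,0,0.02,0],[50,0,0,0,0]]'
python3 -m handwheel '[[50,0,0,0.01,0],[50,0,0,0,0]]'
```

```text
time: 7.62
tcp_pos: [0.6003, -0.3038, 0.0632]
ee_rot: [-2.232, -2.211, 0.0]
ft_force: [0.1, -0.0, -4.0]
gripper_width: 0.0555
gripper_force: 66.0
time: 7.88
tcp_pos: [0.6004, -0.3039, 0.0629]
ee_rot: [2.232, 2.211, -0.0]
ft_force: [-3.5, 1.1, 3.8]
gripper_width: 0.0555
gripper_force: 66.6
```

Contact on the seat. I'll release, rise and go back for red.

```bash
python3 -m handwheel '[[85,0,0,0,0],[85,0,0,0,0],[85,0,0,0,0],[85,0,0,0,0]]'
python3 -m handwheel '[[85,0,0,-0.3,0],[85,0,0,-0.5,0],[85,0,0,-0.2,0],[85,0,0,0,0]]'
python3 - <<'E'
from h import *
held('green',.600,-.303); go(.4547,-.1345,.165)
E
```

```text
time: 8.38
tcp_pos: [0.6004, -0.3038, 0.0623]
ee_rot: [2.232, 2.211, -0.0]
ft_force: [-0.5, -1.0, 0.6]
gripper_width: 0.0852
gripper_force: 0.0
time: 8.88
tcp_pos: [0.6008, -0.3041, 0.1637]
ee_rot: [2.23, 2.209, 0.001]
ft_force: [-0.4, 0.4, -0.6]
gripper_width: 0.085
gripper_force: 0.0
scene 396 z 0.041 0.084 axis [ 0.6014 -0.3032] to go [-0.0014  0.0002]
top 32 z 0.042 0.089 axis [ 0.6006 -0.3027] to go [-0.0006 -0.0003]
shift/100mm [ 1.677 -1.469 -0.037] tcp [ 0.6    -0.3036  0.161 ] toolY [ 1.    -0.009 -0.001] z [-0.001  0.001 -1.   ] f [-0.  -0.4 -1.1] w 0.085 t 8.975
```

```bash
python3 -m handwheel '[[85,0.42,-0.367,0,0],[85,0.42,-0.367,0,0],[85,0.42,-0.367,0,0],[85,0.417,-0.367,0,0],[85,0,0,0,0]]'
python3 -c "
from h import *
go(.4547,-.1345,.060)"
```

```text
time: 9.6
tcp_pos: [0.4529, -0.1324, 0.1612]
ee_rot: [-2.229, -2.212, 0.001]
ft_force: [-0.5, -0.3, -0.1]
gripper_width: 0.085
gripper_force: 0.0
shift/100mm [-0.022  0.02   1.012] tcp [ 0.4529 -0.1324  0.1612] toolY [ 1.    -0.008 -0.002] z [-0.002  0.001 -1.   ] f [-0.5 -0.3 -0.1] w 0.085 t 9.6
```

```bash
python3 -m handwheel '[[85,-0.02,0.02,0,0],[85,0,0,0.4,0],[85,0,0,0.4,0],[85,0,0,0.2,0],[85,0,0,0,0]]'
python3 -m handwheel '[[43,0,0,0,0],[43,0,0,0,0],[43,0,0,0,0],[43,0,0,0,0],[43,0,0,0,0]]' 60
python3 -m handwheel '[[43,0,0,-0.2,0],[43,0,0,-0.4,0],[43,0,0,-0.4,0],[43,0,0,0,0],[43,0,0,0,0]]'
python3 -c "
from h import *
go(.6013,-.2193,.162)"
```

```text
time: 10.22
tcp_pos: [0.4568, -0.1371, 0.0604]
ee_rot: [-2.23, -2.208, 0.002]
ft_force: [0.2, -1.1, 1.0]
gripper_width: 0.0849
gripper_force: 0.0
time: 10.85
tcp_pos: [0.4576, -0.1371, 0.0636]
ee_rot: [2.231, 2.21, 0.0]
ft_force: [-3.4, -0.0, 8.0]
gripper_width: 0.0483
gripper_force: 61.2
time: 11.48
tcp_pos: [0.4568, -0.1366, 0.1618]
ee_rot: [-2.232, -2.211, 0.0]
ft_force: [-0.8, 0.4, -4.2]
gripper_width: 0.048
gripper_force: 63.1
shift/100mm [-0.813  1.452 -0.003] tcp [ 0.4568 -0.1366  0.1618] toolY [ 1.    -0.009 -0.   ] z [-0.  0. -1.] f [-0.8  0.4 -4.2] w 0.048 t 11.475
```

```bash
python3 -m handwheel '[[43,-0.203,0.363,0,0],[43,-0.203,0.363,0,0],[43,-0.203,0.363,0,0],[43,-0.203,0.363,0,0],[43,0,0,0,0]]'
python3 -c "
from h import *
go(.6013,-.2193,.0636); held('red',.6013,-.2193)"
```

```text
time: 12.1
tcp_pos: [0.6024, -0.2202, 0.1594]
ee_rot: [-2.23, -2.208, 0.002]
ft_force: [-0.1, 0.4, -4.4]
gripper_width: 0.0481
gripper_force: 64.0
shift/100mm [ 0.008 -0.009  0.958] tcp [ 0.6024 -0.2202  0.1594] toolY [ 1.    -0.01  -0.003] z [-0.003  0.001 -1.   ] f [-0.1  0.4 -4.4] w 0.0481 t 12.1
scene 390 z 0.13 0.178 axis [ 0.6027 -0.2165] to go [-0.0014 -0.0028]
top 24
```

```bash
python3 -m handwheel '[[43,-0.025,-0.01,0.35,0],[43,0,0,0.2,0],[43,0,0,0.2,0],[43,0,0,0.1,0],[43,0,0,0,0]]'
python3 -m handwheel '[[43,0,0,0.05,0],[43,0,0,0.02,0],[43,0,0,0.02,0],[43,0,0,0,0]]'
python3 -m handwheel '[[43,0,0,0.01,0],[43,0,0,0,0]]'
```

```text
time: 12.82
tcp_pos: [0.6004, -0.2216, 0.0769]
ee_rot: [-2.231, -2.21, 0.001]
ft_force: [-0.1, -0.3, -3.7]
gripper_width: 0.0484
gripper_force: 64.0
time: 13.32
tcp_pos: [0.6005, -0.2218, 0.0683]
ee_rot: [-2.232, -2.211, 0.0]
ft_force: [0.5, 0.5, -3.7]
gripper_width: 0.048
gripper_force: 64.0
time: 13.58
tcp_pos: [0.6005, -0.2218, 0.0673]
ee_rot: [2.232, 2.211, -0.0]
ft_force: [0.2, 0.1, -4.3]
gripper_width: 0.0478
gripper_force: 64.0
```

```bash
python3 -m handwheel '[[43,0,0,0.02,0],[43,0,0,0.01,0],[43,0,0,0,0]]'
python3 -m handwheel '[[43,0,0,0.01,0],[43,0,0,0,0]]'
```

```text
time: 13.95
tcp_pos: [0.6005, -0.2218, 0.0642]
ee_rot: [-2.232, -2.211, 0.0]
ft_force: [0.2, 0.3, -5.2]
gripper_width: 0.0481
gripper_force: 64.0
time: 14.2
tcp_pos: [0.6006, -0.2219, 0.0636]
ee_rot: [2.232, 2.211, -0.0]
ft_force: [-1.4, 0.6, 2.0]
gripper_width: 0.0476
gripper_force: 64.4
```

Red is seated. I'll release it and go to blue (.4533, -.2165).

```bash
python3 -m handwheel '[[85,0,0,0,0],[85,0,0,0,0],[85,0,0,0,0],[85,0,0,0,0]]'
python3 -m handwheel '[[85,0,0,-0.3,0],[85,0,0,-0.5,0],[85,0,0,-0.2,0],[85,0,0,0,0],[85,0,0,0,0]]'
python3 - <<'E'
from h import *
held('red',.6013,-.2193); held('blue',.4533,-.2165); go(.4533,-.2165,.165)
E
```

```text
time: 14.7
tcp_pos: [0.6005, -0.2218, 0.0633]
ee_rot: [2.232, 2.211, -0.0]
ft_force: [-0.7, -0.2, 0.5]
gripper_width: 0.0851
gripper_force: 0.0
time: 15.32
tcp_pos: [0.6002, -0.2217, 0.1622]
ee_rot: [-2.231, -2.21, 0.001]
ft_force: [0.0, 0.7, -1.3]
gripper_width: 0.0849
gripper_force: 0.0
scene 321 z 0.041 0.082 axis [ 0.6011 -0.2183] to go [ 0.0002 -0.001 ]
top 36 z 0.043 0.352 axis [ 0.5768 -0.2239] to go [0.0245 0.0046]
scene 168 z 0.041 0.072 axis [ 0.4536 -0.2172] to go [-0.0003  0.0007]
top 0 z 0.068 0.078 axis [ 0.4405 -0.2259] to go [0.0128 0.0094]
shift/100mm [ 0.038 -1.47  -0.025] tcp [ 0.6003 -0.2217  0.1623] toolY [ 1.    -0.009 -0.001] z [-0.001  0.001 -1.   ] f [ 1.5  1.  -0.6] w 0.0851 t 15.525
```

```bash
python3 -m handwheel '[[85,0.01,-0.49,0,0],[85,0.01,-0.49,0,0],[85,0.015,-0.485,0,0],[85,0,0,0,0],[85,0,0,0,0]]'
python3 -c "
from h import *
go(.4535,-.217,.055)"
```

```text
time: 16.15
tcp_pos: [0.4545, -0.2171, 0.1635]
ee_rot: [2.232, 2.21, 0.0]
ft_force: [-0.7, -0.1, -0.3]
gripper_width: 0.0849
gripper_force: 0.0
shift/100mm [ 1.000e-03 -1.000e-02  1.085e+00] tcp [ 0.4545 -0.2171  0.1635] toolY [ 1.    -0.01   0.001] z [ 0.001 -0.    -1.   ] f [-0.7 -0.1 -0.3] w 0.0849 t 16.15
```

```bash
python3 -m handwheel '[[85,0,-0.01,0.4,0],[85,0,0,0.4,0],[85,0,0,0.27,0],[85,0,0,0,0]]'
python3 -m handwheel '[[30,0,0,0,0],[30,0,0,0,0],[30,0,0,0,0],[30,0,0,0,0],[30,0,0,0,0]]' 60
python3 -m handwheel '[[30,0,0,0,0],[30,0,0,-0.2,0],[30,0,0,-0.4,0],[30,0,0,-0.4,0],[30,0,0,0,0]]'
python3 -c "
from h import *
go(.6026,-.1358,.162)"
```

```text
time: 16.65
tcp_pos: [0.4529, -0.2163, 0.0544]
ee_rot: [-2.229, -2.209, 0.001]
ft_force: [-0.5, 0.8, 0.6]
gripper_width: 0.0848
gripper_force: 0.0
time: 17.27
tcp_pos: [0.4535, -0.2172, 0.0576]
ee_rot: [2.231, 2.21, 0.0]
ft_force: [-3.1, 0.6, 9.5]
gripper_width: 0.0351
gripper_force: 58.9
time: 17.9
tcp_pos: [0.4541, -0.2176, 0.1596]
ee_rot: [2.228, 2.207, 0.001]
ft_force: [-0.4, -1.2, -1.8]
gripper_width: 0.0355
gripper_force: 60.3
shift/100mm [ 0.832  1.477 -0.02 ] tcp [ 0.4541 -0.2176  0.1596] toolY [ 1.    -0.01   0.004] z [ 0.004 -0.003 -1.   ] f [-0.4 -1.2 -1.8] w 0.0355 t 17.9
```

```bash
python3 -m handwheel '[[30,0.208,0.37,0,0],[30,0.208,0.37,0,0],[30,0.208,0.37,0,0],[30,0.208,0.367,0,0],[30,0,0,0,0]]'
python3 -c "
from h import *
go(.6026,-.1358,.0576); held('blue',.6026,-.1358)"
```

```text
time: 18.52
tcp_pos: [0.6028, -0.1335, 0.1546]
ee_rot: [-2.228, -2.212, 0.001]
ft_force: [-0.7, -0.2, -2.6]
gripper_width: 0.035
gripper_force: 60.7
shift/100mm [-0.024 -0.     0.97 ] tcp [ 0.6028 -0.1335  0.1546] toolY [ 1.    -0.007 -0.001] z [-0.001  0.001 -1.   ] f [-0.7 -0.2 -2.6] w 0.035 t 18.525
scene 198 z 0.131 0.169 axis [ 0.6032 -0.1345] to go [-0.0006 -0.0013]
top 0
```

```bash
python3 -m handwheel '[[30,-0.015,-0.005,0.35,0],[30,0,0,0.2,0],[30,0,0,0.2,0],[30,0,0,0.1,0],[30,0,0,0,0]]'
python3 -m handwheel '[[30,0,0,0.04,0],[30,0,0,0.02,0],[30,0,0,0.02,0],[30,0,0,0,0]]'
```

```text
time: 19.25
tcp_pos: [0.6004, -0.1369, 0.071]
ee_rot: [-2.232, -2.21, 0.001]
ft_force: [0.3, 0.7, -2.5]
gripper_width: 0.0354
gripper_force: 60.7
time: 19.75
tcp_pos: [0.601, -0.1366, 0.0633]
ee_rot: [-2.232, -2.211, 0.0]
ft_force: [0.1, -0.5, -1.6]
gripper_width: 0.0357
gripper_force: 60.7
```

```bash
python3 -m handwheel '[[30,0,0,0.02,0],[30,0,0,0.02,0],[30,0,0,0,0]]'
python3 -m handwheel '[[30,0,0,0.01,0],[30,0,0,0,0]]'
```

```text
time: 20.12
tcp_pos: [0.6009, -0.1366, 0.0591]
ee_rot: [-2.232, -2.211, 0.0]
ft_force: [-0.2, -0.1, -1.7]
gripper_width: 0.0352
gripper_force: 60.7
time: 20.38
tcp_pos: [0.601, -0.1366, 0.0583]
ee_rot: [2.232, 2.211, -0.0]
ft_force: [0.2, 0.0, -2.0]
gripper_width: 0.0348
gripper_force: 60.7
```

```bash
python3 -m handwheel '[[30,0,0,0.01,0],[30,0,0,0,0]]'
python3 -m handwheel '[[85,0,0,0,0],[85,0,0,0,0],[85,0,0,0,0],[85,0,0,0,0],[85,0,0,0,0]]'
python3 -m handwheel '[[85,0,0,-0.3,0],[85,0,0,-0.5,0],[85,0,0,-0.2,0],[85,0,0,0,0],[85,0,0,0,0]]'
python3 - <<'E'
from h import *
held('blue',.6026,-.1358); held('yellow',.4522,-.3015); go(.4522,-.3015,.165)
E
```

```text
time: 20.62
tcp_pos: [0.6011, -0.1366, 0.0577]
ee_rot: [2.232, 2.211, 0.0]
ft_force: [-2.0, 0.7, 3.7]
gripper_width: 0.0352
gripper_force: 61.2
time: 21.25
tcp_pos: [0.6011, -0.1366, 0.0573]
ee_rot: [2.232, 2.211, -0.0]
ft_force: [-0.0, 0.6, 0.8]
gripper_width: 0.0851
gripper_force: 0.0
time: 21.88
tcp_pos: [0.6007, -0.1365, 0.1562]
ee_rot: [-2.231, -2.21, 0.001]
ft_force: [0.1, 0.3, -0.0]
gripper_width: 0.0849
gripper_force: 0.0
scene 145 z 0.041 0.072 axis [ 0.6016 -0.1376] to go [0.001  0.0018]
top 0
scene 258 z 0.041 0.076 axis [ 0.4523 -0.3012] to go [-0.0001 -0.0003]
top 67 z 0.054 0.082 axis [ 0.4523 -0.3028] to go [-0.0001  0.0013]
shift/100mm [-1.664 -1.47  -0.085] tcp [ 0.6007 -0.1365  0.1563] toolY [ 1.    -0.01  -0.001] z [-0.001  0.    -1.   ] f [ 0.7 -1.   0.4] w 0.0849 t 22.075
```

Blue is seated (sleeve z .041–.072, as it was on the bar). Yellow next.

```bash
python3 -m handwheel '[[85,-0.416,-0.368,0,0],[85,-0.416,-0.368,0,0],[85,-0.416,-0.368,0,0],[85,-0.416,-0.366,0,0],[85,0,0,0,0]]'
python3 -m handwheel '[[85,0,0,0,0]]'
python3 -c "
from h import *
go(.4523,-.3018,.057)"
```

```text
time: 22.7
tcp_pos: [0.4503, -0.3039, 0.157]
ee_rot: [-2.236, -2.206, 0.001]
ft_force: [0.3, 0.6, 0.1]
gripper_width: 0.085
gripper_force: 0.0
time: 22.82
tcp_pos: [0.4525, -0.3015, 0.1571]
ee_rot: [-2.232, -2.21, -0.0]
ft_force: [0.7, 0.1, 0.3]
gripper_width: 0.0852
gripper_force: 0.0
shift/100mm [-0.003 -0.002  1.001] tcp [ 0.4525 -0.3015  0.1571] toolY [ 1.   -0.01 -0.  ] z [-0.  0. -1.] f [0.7 0.1 0.3] w 0.0852 t 22.825
```

```bash
python3 -m handwheel '[[85,0,0,0.4,0],[85,0,0,0.4,0],[85,0,0,0.2,0],[85,0,0,0,0]]'
python3 -m handwheel '[[36,0,0,0,0],[36,0,0,0,0],[36,0,0,0,0],[36,0,0,0,0],[36,0,0,0,0]]' 60
python3 -m handwheel '[[36,0,0,0,0],[36,0,0,-0.2,0],[36,0,0,-0.4,0],[36,0,0,-0.4,0],[36,0,0,0,0]]'
python3 -c "
from h import *
go(.6036,-.052,.157)"
```

```text
time: 23.32
tcp_pos: [0.4526, -0.3001, 0.0559]
ee_rot: [-2.228, -2.211, 0.0]
ft_force: [-1.3, 0.4, 0.4]
gripper_width: 0.0848
gripper_force: 0.0
time: 23.95
tcp_pos: [0.4529, -0.3018, 0.0586]
ee_rot: [2.231, 2.21, 0.0]
ft_force: [-1.2, 2.2, 9.0]
gripper_width: 0.041
gripper_force: 60.2
time: 24.58
tcp_pos: [0.4534, -0.3024, 0.1607]
ee_rot: [2.228, 2.207, 0.0]
ft_force: [0.5, 0.2, -3.4]
gripper_width: 0.041
gripper_force: 61.4
shift/100mm [2.518 1.478 0.033] tcp [ 0.4534 -0.3024  0.1607] toolY [ 1.    -0.009  0.004] z [ 0.004 -0.004 -1.   ] f [ 0.5  0.2 -3.4] w 0.041 t 24.575
```

```bash
python3 -m handwheel '[[36,0.42,0.246,0,0],[36,0.42,0.246,0,0],[36,0.42,0.246,0,0],[36,0.42,0.246,0,0],[36,0.42,0.246,0,0]]'
python3 -m handwheel '[[36,0.42,0.246,0,0],[36,0,0,0,0],[36,0,0,0,0]]'
python3 -c "
from h import *
go(.6036,-.052,.0586); held('yellow',.6036,-.052)"
```

```text
time: 25.2
tcp_pos: [0.5777, -0.0912, 0.1563]
ee_rot: [-2.231, -2.21, 0.001]
ft_force: [-0.1, -1.2, -2.2]
gripper_width: 0.041
gripper_force: 61.4
time: 25.58
tcp_pos: [0.602, -0.051, 0.1564]
ee_rot: [-2.231, -2.211, 0.002]
ft_force: [-0.5, -0.1, -3.2]
gripper_width: 0.0415
gripper_force: 61.6
shift/100mm [-0.01   0.018  0.978] tcp [ 0.602  -0.051   0.1564] toolY [ 1.    -0.009 -0.001] z [-0.001 -0.    -1.   ] f [-0.5 -0.1 -3.2] w 0.0415 t 25.575
scene 249 z 0.131 0.173 axis [ 0.6023 -0.051 ] to go [ 0.0013 -0.001 ]
top 0
```

```bash
python3 -m handwheel '[[36,-0.01,0.01,0.35,0],[36,0,0,0.2,0],[36,0,0,0.2,0],[36,0,0,0.1,0],[36,0,0,0,0]]'
python3 -m handwheel '[[36,0,0,0.05,0],[36,0,0,0.03,0],[36,0,0,0.02,0],[36,0,0,0.01,0],[36,0,0,0,0]]'
```

```text
time: 26.3
tcp_pos: [0.6031, -0.0525, 0.072]
ee_rot: [-2.232, -2.21, 0.001]
ft_force: [0.2, -0.3, -1.9]
gripper_width: 0.0411
gripper_force: 61.7
time: 26.92
tcp_pos: [0.6035, -0.052, 0.0613]
ee_rot: [2.232, 2.211, -0.0]
ft_force: [0.6, -0.3, -3.2]
gripper_width: 0.041
gripper_force: 61.7
```

```bash
python3 -m handwheel '[[36,0,0,0.01,0],[36,0,0,0.01,0],[36,0,0,0,0]]'
python3 -m handwheel '[[36,0,0,0.01,0],[36,0,0,0,0]]'
```

```text
time: 27.3
tcp_pos: [0.6034, -0.052, 0.0592]
ee_rot: [-2.232, -2.211, 0.0]
ft_force: [0.6, -0.7, -2.9]
gripper_width: 0.0411
gripper_force: 61.7
time: 27.55
tcp_pos: [0.6035, -0.052, 0.0587]
ee_rot: [2.232, 2.211, 0.0]
ft_force: [-3.1, 0.2, 4.2]
gripper_width: 0.041
gripper_force: 62.2
```

Yellow is seated. I'll release, rise, back away and check.

```bash
python3 -m handwheel '[[85,0,0,0,0],[85,0,0,0,0],[85,0,0,0,0],[85,0,0,0,0],[85,0,0,0,0]]'
python3 -m handwheel '[[85,0,0,-0.3,0],[85,0,0,-0.5,0],[85,0,0,-0.5,0],[85,0.3,-0.4,0,0],[85,0.3,-0.4,0,0]]'
python3 -m handwheel '[[85,0.3,-0.4,0,0],[85,0.3,-0.4,0,0],[85,0.3,0,0,0],[85,0.3,0,0,0],[85,0,0,0,0]]'
python3 - <<'E'
from h import *
for c,y,x in(('yellow',-.052,.6036),('blue',-.1358,.6026),('red',-.2193,.6013),('green',-.303,.6)): print(c); held(c,x,y)
a=vision.snapshot('scene')['pixels'][100:340,80:340]; b=vision.snapshot('top')['pixels'][190:290,195:375]
cv2.imwrite('pics/f1.png',cv2.resize(a,None,fx=2.2,fy=2.2)); cv2.imwrite('pics/f2.png',cv2.resize(b,None,fx=4,fy=4))
E
```

```text
time: 28.18
tcp_pos: [0.6034, -0.052, 0.0583]
ee_rot: [2.232, 2.211, -0.0]
ft_force: [0.3, 0.3, 0.7]
gripper_width: 0.0849
gripper_force: 0.0
time: 28.8
tcp_pos: [0.5231, 0.0092, 0.1886]
ee_rot: [2.232, 2.21, 0.001]
ft_force: [0.6, 1.6, 0.4]
gripper_width: 0.0848
gripper_force: 0.0
time: 29.42
tcp_pos: [0.4449, 0.1309, 0.1884]
ee_rot: [2.229, 2.213, 0.0]
ft_force: [0.1, 0.2, -0.1]
gripper_width: 0.0849
gripper_force: 0.0
yellow
scene 177 z 0.04 0.076 axis [ 0.6041 -0.0524] to go [-0.0005  0.0004]
top 67 z 0.049 0.082 axis [ 0.6025 -0.0501] to go [ 0.0011 -0.0019]
blue
scene 136 z 0.041 0.072 axis [ 0.6015 -0.1377] to go [0.0011 0.0019]
top 39 z 0.043 0.077 axis [ 0.5997 -0.1383] to go [0.0029 0.0025]
red
scene 285 z 0.041 0.08 axis [ 0.6011 -0.2183] to go [ 0.0002 -0.001 ]
top 53 z 0.049 0.085 axis [ 0.5998 -0.2173] to go [ 0.0015 -0.002 ]
green
scene 405 z 0.041 0.084 axis [ 0.6015 -0.3032] to go [-0.0015  0.0002]
top 58 z 0.044 0.086 axis [ 0.5991 -0.3039] to go [0.0009 0.0009]
```

View pics/f1.png

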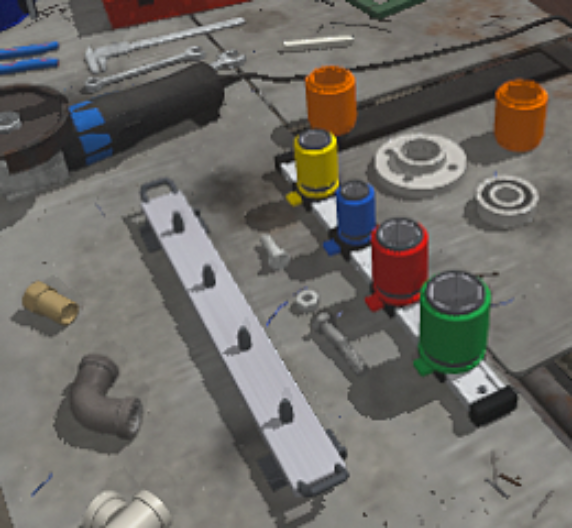

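View pics/f2.png

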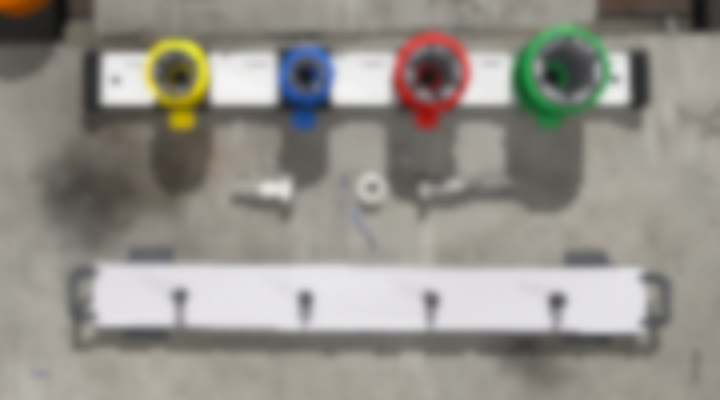

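All four sockets stand upright and fully down on their own-coloured clips: yellow (180,75), blue (306,75), red (431,73) and green (563,72) in the top crop. The bar is empty and the arm is clear.

```bash
python3 -c "
from station import ticket
print(ticket.hand_in())"
```

```text
the job is handed in; nothing more can be done
None
```

All four sockets are upright and fully down on the clips of their own colour, the arm is clear, and the job was handed in at about 30 s of the 96 s limit; the hand-in returned no verdict.

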